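# Seat the specimen clamp on the microscope's cross-slide stage

## Robot

A 6-joint arm with a two-finger parallel gripper is mounted at the origin on the work surface. World frame = base frame: x ahead of the robot, y to its left, z up, the work surface at z = 0. Lengths are in m, angles in rad, forces in N, time in s.
With the tool pointing down it reaches from about 0.425 to 1.125 m from the base axis. Payload 14.9 kg.
Tool frame: the origin (TCP) lies at the very end of the fingers, on their centre line; the grasp point (between the pads) lies 19 mm behind it (arm.grasp_offset is the z of the grasp point in the tool frame, in m); z points along the fingers, y is the direction in which the jaws open and shut (so a half turn about z gives the same grasp; the last joint's range is limited). The gripper opens to 91 mm and grips with 3 to 60 N. Pads are 32 mm wide; open, the fingers measure 118 mm over their backs; the gripper's body (76 mm by 178 mm) begins 60 mm behind the grasp point.
Start: joints at [-1.214, 0.379, 1.734, -0, 1.028, -0.033], TCP at [0.266, -0.648, 0.214] pointing down, gripper open.
Joint ranges: [-2.77, 2.77], [-0.74, 2.19], [0, 2.66], [-1.06, 4.2], [0.31, 2.87], [-3.08, 3.08]. Speed limits (rad/s): [1.89, 1.89, 2.39, 3.14, 3.14, 3.14].

## Interface

Orientations are given as [roll, pitch, yaw] about the fixed x, y, z axes, in that order (R = Rz(yaw) Ry(pitch) Rx(roll)).
In Python, from bench import arm gives the robot as it stands.
- The arm moves only by the tool apply_moves, never from a script. Its argument "series" is text: rows parted by semicolons, each of 7 numbers parted by spaces: the opening, from 0 (shut) to 1 (fully open), then the shift along the tool's x, y, z in m, then the turn, a rotation vector about the tool's x, y, z in degrees. In form: jaw dx dy dz wx wy wz; .... A call has 1 to 12 rows; each row is the pose to reach, as a shift and turn from the pose measured when the call began, along the tool's axes at that moment; what a row does not reach only later rows make up. A row lasts 1/10 s, in which the tool goes at most 50 mm and 8.59 degrees, less where a joint would pass 70% of its speed; a pose out of reach is approached as far as the arm can. A call with a gripper value outside its range is refused whole. The fingers move at their own pace and stop on an object; "newtons" is the grip in N (left out, the last holds). Time passes only in rows, so rows that repeat a pose let the fingers close. It gives the time, the measured TCP pose, the force and the opening at its end, in the units of the state.
- arm.observe(): the state, without advancing time (a new reading comes with each control period).
- arm.get_image(name): name is "scene" or "top" or "wrist"; returns a dict with "color" (420x560x3 uint8, blue, green, red), "range_z" (420x560 float32, m along the optical axis (not along the pixel's ray), 0 where there is no reading), "fovy" (degrees; the focal length in pixels is half the picture's height over the tangent of half this angle, whatever the lens; pixels are square), "cx", "cy" (the principal point, pixels), "pose" (4x4, takes a point from camera to world coordinates); the wrist camera has in their place "T_tool_cam" (4x4, takes a point from camera to tool coordinates, whose origin is the TCP and whose axes are the flange's). Camera axes: x right, y up, looking along -z (the intrinsics and any distortion apply to the point x, -y, -z); pixel columns grow to the right and rows downward; lengths in m; the calibration is good to about 2 mm. A picture is of the moment at which its call begins: read the wrist's pose just before it.
- arm.sign_off(): hands the job in, once; it reports no verdict.
Trained networks look in a picture, given as the dict that the camera call returned (one of the last four; its "shot" number tells which), for a name from the list of things; names that differ only in an ending like _2 or _b are one class to them, and where a whole thing is asked for, a point or a joint stands for the part that bears it (a point fixed in the world has none). Each returns a list of dicts, best first, with "p" (0 to 1); they miss things now and then, are a little off and sometimes report something else, mostly with a low value. They report only what shows in the picture. A call takes as long as a camera call.
- arm.look_for(target, picture): "rect" ([centre column, centre row, width, height] in pixels, round what is visible of it).
- arm.regions_of(target, picture): "region" (420x560 bool, what is visible of it) and "rect" ([centre column, centre row, width, height] in pixels, round what is visible of it).
The state is a dict: "time": time; "joint_positions": joint angles; "joint_vel": joint speeds; "joint_torque": joint torques, N m; "ee_pos": TCP position; "orientation": TCP orientation; "wrist_force": force on the tool from outside, world axes, zero at the start; "moment": the same for the moment, N m; "gripper_width": opening from 0.0 (shut) to 1.0 (fully open).
Only numpy, scipy, OpenCV 4.12 (cv2) and the standard library are available. Lean on these libraries where they do the work, as an engineer would, in place of code of your own. Each camera call takes 0.05 s, during which the arm holds its last target. There are 200 camera calls.

## Task

Pick up the specimen clamp from the dissecting tray and put it back on the microscope's cross-slide stage, the right way round, so that its three ball feet are fully home in the cone, the groove and on the flat seat and the plate sits level, then let go of it. The slide has been left wound a few millimetres off centre, so feel for the seats and set the clamp down gently. Leave the bottle, the dish, the forceps and the scissors where they lie.

Things in the scene. Friction and masses are not known exactly. Their poses are not given: they have to be found in the camera images.
- plate: Specimen clamp, 0.5 kg: a bare metal plate 100 mm (its x) by 104 mm (y), 8 mm thick, its two +x corners clipped by 20 mm, carrying a small dark steel vice and standing loose in the tray on three steel balls 10 mm across. Origin: below the plate's centre, level with the balls' undersides; x to the clipped end, z up. Plate z = 11 to 19 mm. Polished balls: friction about 0.2.
- vice_grip (a point): middle of the vice, at x = 0, y = 0, z = 40 mm of the specimen clamp; grip it here from above, along y. Bed 56 mm (x) by 36 mm (y), z = 19 to 33; two jaws, also 36 mm wide, x = -26 to -8 and 7 to 22, z = 32 to 53. A bone section 20 mm wide between them rises to z = 59. A screw with a 14 mm knob sticks out in +x to x = 46, z = 43.
- cone_foot (a point): underside of the ball that belongs in the cone, at x = -32, y = 35, z = 0 mm of the specimen clamp
- groove_foot (a point): underside of the ball that belongs in the groove, at x = -32, y = -35, z = 0 mm of the specimen clamp
- flat_foot (a point): underside of the ball that belongs on the flat seat, at x = 36, y = 0, z = 0 mm of the specimen clamp
- stage: Cross-slide stage bolted to the bench: dark foot plate 160 x 160 mm, 16 mm high; X slide 126 (x) by 130 mm (y), top at z = 33; grey carriage 110 (x) by 112 mm (y), z = 34 to 50, its +x corners clipped by 22 mm like the clamp's plate. Origin: centre of the foot plate's underside. Micrometers stick out to 165 mm on +x, 151 mm on -y. Clamp fully home: its axes along these, origin at z = 55.5 mm.
- stage_zero (a point): fixed point at x = 0, y = 0, z = 58 mm of the stage: where the carriage's centre would be were it wound to zero. It has been left up to 8 mm off along the stage's x and up to 8 mm along y, never turned. This offset is NOT measured: see it, or feel it at the carriage's upright faces or with the balls. The screws hold the carriage against 100 N.
- carriage_seats (a point): fixed point at x = 0, y = 0, z = 50 mm of the stage. Steel seats on the carriage, from ITS centre: 24 mm round with a conical hole at x = -32, y = 35; 24 mm square with a V groove along y at x = -32, y = -35; 24 mm round, flat, top z = 55.5, at x = 36, y = 0. Cone and groove: 90 degrees, 9.2 mm across the mouth, rims at z = 58; a ball on a rim stands 2.5 mm too high.
- carriage_x_face (a point): fixed point at x = -55, y = 0, z = 42 mm of the stage: the middle of the carriage's upright, flat -x face (112 mm wide, z = 34 to 50) were it wound to zero; the face itself is off by the unmeasured offset
- carriage_y_face (a point): fixed point at x = -15, y = 56, z = 42 mm of the stage: the middle of the carriage's upright, flat +y face (from x = -55 to 33, z = 34 to 50) were it wound to zero; the face itself is off by the unmeasured offset
- tray: white dissecting tray, fixed, 240 mm (x) by 300 mm (y), rim 18 mm high, floor 4 mm thick; origin under its centre. The specimen clamp stands in its -y half, forceps and scissors lie in its +y half.
- stain_bottle: loose amber bottle, 40 mm across, 85 mm tall, origin under its centre; to be left alone
- petri_dish: loose closed glass dish, 60 mm across, 17 mm tall, origin under its centre; to be left alone
- forceps: loose steel forceps, 125 mm long along x, 8 mm high, in the tray; to be left alone
- scissors: loose steel scissors, 140 mm long along x, 6 mm high, in the tray; to be left alone

How it is judged:
By the outcome, as a careful person would: the job done as asked, in the order asked, and still so for the second after the job is handed in, with the robot touching nothing.
It also fails if it takes over 56 s, if anything falls off the work surface, if the arm or the gripper's body presses on something with over 40 N, if the wrist force passes 120 N, or if a joint passes its speed limit or range.

## Working session

There is one attempt and no reset: what is moved stays moved. The work goes in short steps, Python scripts to look and compute and a tool call to move; the robot and the scene stay as the last step left them, time stands still between calls to the robot, and variables do not carry over. Pictures are saved under pics/ and viewed, about 8 in all and at most 12, crops included, and the job is handed in when it is done.

Besides the shell and the picture viewer there is one more tool, called as name(argument=value, ...) on one line, values as JSON. apply_moves: Moves the arm, as the interface text tells. Its arguments: {"type":"object","properties":{"series":{"type":"string"},"newtons":{"type":"number"}},"required":["series"]}

```bash
mkdir -p pics; ls; cat > h.py <<'E'
import numpy as np, cv2
from bench import arm
from scipy.spatial.transform import Rotation as R
def Ttool(s):
    T=np.eye(4); T[:3,:3]=R.from_euler('xyz',s['orientation']).as_matrix(); T[:3,3]=s['ee_pos']; return T
def shot(name):
    s=arm.observe(); p=arm.get_image(name)
    p['W']=p['pose'] if name!='wrist' else Ttool(s)@p['T_tool_cam']
    return p
def cloud(p):
    d=p['range_z']; h,w=d.shape; f=h/2/np.tan(np.radians(p['fovy'])/2)
    v,u=np.mgrid[:h,:w]
    c=np.stack([(u-p['cx'])/f*d,-(v-p['cy'])/f*d,-d],-1)
    W=c@p['W'][:3,:3].T+p['W'][:3,3]; W[d==0]=np.nan
    return W
E
python3 - <<'E'
from h import *
s=arm.observe(); print(s)
for n in ['top','scene']:
    p=shot(n); cv2.imwrite(f'pics/{n}.png',p['color']); print(n,{k:v for k,v in p.items() if k not in('color','range_z')})
    np.savez(f'{n}.npz',W=cloud(p),c=p['color'])
    for t in ['plate','vice_grip','stage','tray','stain_bottle']:
        r=arm.look_for(t,p); print(t,[(x['rect'],round(x['p'],2)) for x in r[:2]])
E
```

```text
pics
{'time': 0.0, 'joint_positions': array([-1.21428691e+00,  3.79412679e-01,  1.73476632e+00, -3.08605086e-06,
        1.02847991e+00, -3.33069316e-02]), 'joint_vel': array([-0.00045471, -0.00035252, -0.00082863, -0.00020733, -0.00102981,
       -0.00016529]), 'joint_torque': array([ 1.40362259e-03, -7.63720751e+01, -4.34365654e+01,  6.51174202e-02,
        4.24578390e-02, -4.86438341e-05]), 'ee_pos': array([ 0.26586843, -0.6471293 ,  0.21329253]), 'orientation': array([-3.14052690e+00, -3.28670705e-05,  3.89817923e-01]), 'wrist_force': array([-0.80545151,  0.56670065,  0.0544971 ]), 'moment': array([ 0.05954545, -0.00669968, -0.02770992]), 'gripper_width': 1.0026013772271993}
top {'fovy': 51.80460976332765, 'cx': 277.50451962554666, 'cy': 213.28722797518216, 'pose': array([[-0.00750262,  0.99356548, -0.11301038,  0.47352259],
       [-0.99927608, -0.01166449, -0.03621132,  0.06671818],
       [-0.03729652,  0.11265689,  0.99293373,  0.8800592 ],
       [ 0.        ,  0.        ,  0.        ,  1.        ]]), 'shot': 1, 'W': array([[-0.00750262,  0.99356548, -0.11301038,  0.47352259
[... 547 characters left out ...]
.75025975,  1.38843082],
       [ 0.88487178, -0.24276255,  0.39757802,  0.53812296],
       [-0.00439978,  0.84908104,  0.52824428,  0.69014202],
       [ 0.        ,  0.        ,  0.        ,  1.        ]]), 'shot': 2, 'W': array([[-0.46581389, -0.46917771,  0.75025975,  1.38843082],
       [ 0.88487178, -0.24276255,  0.39757802,  0.53812296],
       [-0.00439978,  0.84908104,  0.52824428,  0.69014202],
       [ 0.        ,  0.        ,  0.        ,  1.        ]])}
plate []
vice_grip [([327.0, 261.8, 67.4, 47.2], 0.55)]
stage [([271.0, 214.8, 26.8, 24.7], 0.26)]
tray [([349.9, 283.1, 191.8, 121.5], 0.64)]
stain_bottle [([202.6, 265.4, 18.2, 42.4], 0.84), ([323.9, 258.8, 68.1, 42.2], 0.45)]
```

```bash
python3 - <<'E'
from h import *
c=cv2.imread('pics/top.png'); 
cv2.imwrite('pics/top2.png',cv2.resize(c[120:330,90:560],None,fx=1.7,fy=1.7,interpolation=cv2.INTER_CUBIC))
W=np.load('top.npz')['W']
for u,v in [(225,218),(475,232),(320,142),(420,232)]: print(u,v,W[v,u])
E
```

```text
225 218 [0.55846521 0.19662627 0.06466076]
475 232 [ 0.5279676  -0.27640683  0.05029815]
320 142 [0.70373063 0.01342315 0.06448726]
420 232 [ 0.53096901 -0.18211182  0.02095902]
```

View pics/top2.png

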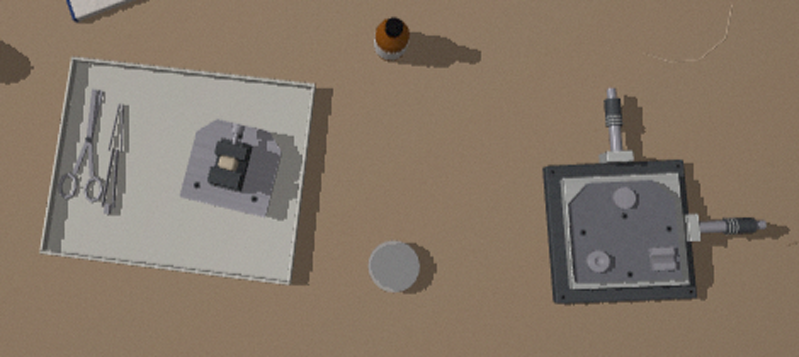

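The top view shows the clamp in the tray with its clipped end and knob at picture top (world +x). It is turned slightly clockwise. The stage is at right, with its +x micrometer up and its -y micrometer to the right. The dish (395,265) and bottle (392,38) lie between the two. Next I'll fit coarse poses from the cloud.

```bash
cat >> h.py <<'E'
def rectfit(W,c,r,z0,z1):
    m=(np.hypot(W[...,0]-c[0],W[...,1]-c[1])<r)&(W[...,2]>z0)&(W[...,2]<z1)
    P=W[m]; q=cv2.minAreaRect((P[:,:2]*1000).astype(np.float32))
    return q,len(P),P[:,2].mean(),P[:,2].std()
E
python3 - <<'E'
from h import *
W=np.load('top.npz')['W']
print(rectfit(W,(.558,.197),.085,.017,.029))
print(rectfit(W,(.558,.197),.085,.042,.075))
print(rectfit(W,(.528,-.276),.1,.043,.057))
print(rectfit(W,(.528,-.276),.125,.008,.075))
p=shot('wrist'); print(p['T_tool_cam'],p['fovy'])
E
```

```text
(((560.1302490234375, 184.06390380859375), (139.4893035888672, 99.9779281616211), 76.24676513671875), 1887, np.float64(0.02222023567481194), np.float64(0.0016628304705714597))
(((573.8693237304688, 198.28114318847656), (36.307518005371094, 71.80946350097656), 75.97843933105469), 480, np.float64(0.055932588594207994), np.float64(0.00396793224513358))
(((482.0487060546875, -266.9524230957031), (176.7273712158203, 108.95842742919922), 64.823974609375), 3004, np.float64(0.04993154172086717), np.float64(0.0022744938346620936))
(((503.59454345703125, -255.3212127685547), (230.53506469726562, 186.35533142089844), 43.805755615234375), 6999, np.float64(0.03792632136049427), np.float64(0.014600489433998859))
[[-2.75565762e-04  9.70740421e-01  2.40131128e-01  6.88311209e-02]
 [ 9.99999943e-01  3.14877142e-04 -1.25340781e-04  1.12182331e-03]
 [-1.97285166e-04  2.40131080e-01 -9.70740452e-01 -1.70927409e-01]
 [ 0.00000000e+00  0.00000000e+00  0.00000000e+00  1.00000000e+00]] 65.85644108305455
```

apply_moves(series="1 .417 -.229 -.087 0 0 25;1 .417 -.229 -.087 0 0 25;1 .417 -.229 -.087 0 0 25;1 .417 -.229 -.087 0 0 25;1 .417 -.229 -.087 0 0 25;1 .417 -.229 -.087 0 0 25;1 .417 -.229 -.087 0 0 25;1 .417 -.229 -.087 0 0 25;1 .417 -.229 -.087 0 0 25;1 .417 -.229 -.087 0 0 25;1 .417 -.229 -.087 0 0 25;1 .417 -.229 -.087 0 0 25")

```text
time: 1.85
ee_pos: [0.5649, -0.2768, 0.301]
orientation: [3.141, -0.0, -0.045]
wrist_force: [-0.7, -0.7, 0.1]
gripper_width: 1.0
```

```bash
python3 - <<'E'
from h import *
p=shot('wrist'); s=arm.observe(); print(s['time'],s['ee_pos'],s['orientation'],s['wrist_force'],s['moment'],s['gripper_width'])
W=cloud(p); np.savez('w1.npz',W=W,c=p['color']); cv2.imwrite('pics/w1.png',p['color'])
h=np.histogram(W[...,2][np.isfinite(W[...,2])],bins=np.arange(-.01,.09,.004)); print(h[0],h[1].round(3))
print(np.nanmin(W[...,:2],(0,1)),np.nanmax(W[...,:2],(0,1)))
E
```

```text
1.9 [ 0.56438306 -0.27737805  0.30070391] [ 3.14158164e+00  3.77793540e-04 -4.62347624e-02] [-0.18209009 -0.80353143 -1.58740253] [ 0.04963296  0.01881118 -0.04461895] 0.9981097837093921
[     0   1196 129517   2408    320    333   2344    159    115    234
   1810    704    331    567   2017   2504    548    283    136     30
     44     42     53    258] [-0.01  -0.006 -0.002  0.002  0.006  0.01   0.014  0.018  0.022  0.026
  0.03   0.034  0.038  0.042  0.046  0.05   0.054  0.058  0.062  0.066
  0.07   0.074  0.078  0.082  0.086]
[ 0.1295003  -0.70523757] [0.81753499 0.14488047]
```

View pics/w1.png

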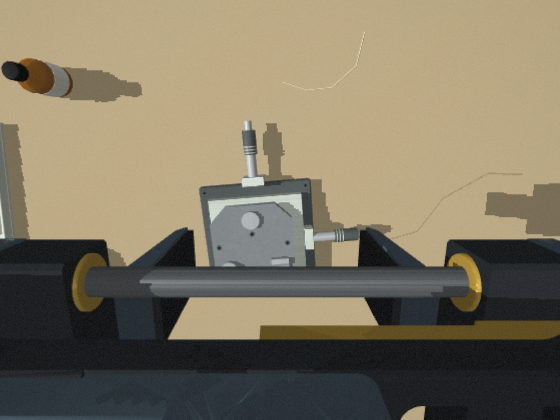

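The camera's upper half is clear, and the stage sits at about (250,225), partly hidden by the fingers. I'll back off in x and go lower so the carriage falls in the upper half.

apply_moves(series="1 -.104 .005 .1 0 0 0;1 -.104 .005 .1 0 0 0;1 -.104 .005 .1 0 0 0;1 -.104 .005 .1 0 0 0;1 -.104 .005 .1 0 0 0")

```text
time: 2.4
ee_pos: [0.4591, -0.2784, 0.2004]
orientation: [-3.141, 0.001, -0.048]
wrist_force: [-0.3, 0.3, 0.6]
gripper_width: 0.999
```

```bash
python3 - <<'E'
from h import *
p=shot('wrist'); s=arm.observe(); print(s['time'],s['ee_pos'],s['orientation'])
W=cloud(p); np.savez('w2.npz',W=W,c=p['color'],M=p['W'],cx=p['cx'],cy=p['cy'],fovy=p['fovy']); cv2.imwrite('pics/w2.png',cv2.resize(p['color'][:270,100:460],None,fx=2.2,fy=2.2,interpolation=cv2.INTER_CUBIC))
h=np.histogram(W[...,2][np.isfinite(W[...,2])],bins=np.arange(-.01,.07,.003)); print(h[0],h[1].round(3))
E
```

```text
2.45 [ 0.46035825 -0.27861761  0.20133738] [ 3.14110990e+00 -4.35127943e-04 -4.77443351e-02]
[     0      0   9321 109864    972     50     31    203   5602   1550
     14     22    141    743   3609    571    270    684    400   4481
   5848    559    927     90      0      0] [-0.01  -0.007 -0.004 -0.001  0.002  0.005  0.008  0.011  0.014  0.017
  0.02   0.023  0.026  0.029  0.032  0.035  0.038  0.041  0.044  0.047
  0.05   0.053  0.056  0.059  0.062  0.065  0.068]
```

View pics/w2.png

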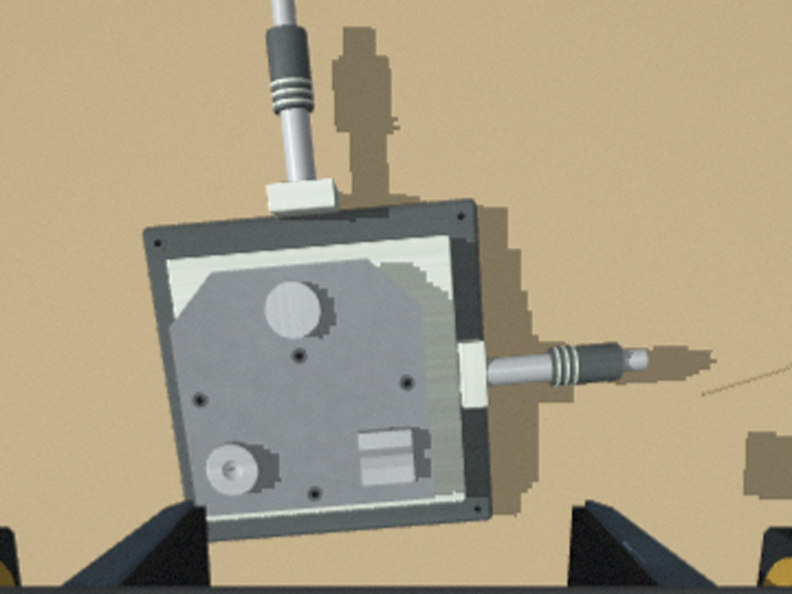

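The carriage is fully visible: flat seat at crop (293,309), cone (232,469), groove (386,457). Stage yaw is a few degrees off the tool's. I'll compute the carriage pose by rays to the known heights.

```bash
cat >> h.py <<'E'
def ray(M,f,cx,cy,u,v,z):
    d=M[:3,:3]@np.array([(u-cx)/f,-(v-cy)/f,-1.]); o=M[:3,3]; return o+d*(z-o[2])/d[2]
def fit2(A,B):  # rigid 2D: B = R A + t
    a=A-A.mean(0); b=B-B.mean(0)
    th=np.arctan2((a[:,0]*b[:,1]-a[:,1]*b[:,0]).sum(),(a*b).sum())
    Q=np.array([[np.cos(th),-np.sin(th)],[np.sin(th),np.cos(th)]]); t=B.mean(0)-Q@A.mean(0)
    return th,t,B-(A@Q.T+t)
E
python3 - <<'E'
from h import *
d=np.load('w2.npz'); M=d['M']; f=210/np.tan(np.radians(d['fovy'])/2); W=d['W']
rr=lambda x,y,z: ray(M,f,d['cx'],d['cy'],x/2.2+100-.27,y/2.2-.27,z)[:2]*1000
B=np.array([rr(232,470,.0565),rr(386,457,.058),rr(293,309,.0555)])
A=np.array([[-32,35],[-32,-35],[36,0.]])
th,t,res=fit2(A,B); print('eye seats',np.degrees(th),t,res)
m=((W[...,2]>.0535)&(W[...,2]<.063)).astype(np.uint8); m[:, :150]=0; m[225:]=0
n,l,st,c=cv2.connectedComponentsWithStats(m)
for i in range(1,n):
    if st[i,4]>200: print(st[i],c[i],np.median(W[l==i],0)*1000, ray(M,f,d['cx'],d['cy'],*c[i],np.median(W[l==i][:,2]))*1000, )
# carriage-top outline by depth
for lo,hi in [(.045,.0535),(.012,.02)]:
    print(rectfit(W,(t[0]/1e3,t[1]/1e3),.12,lo,hi))
# foot plate outline corners by eye (top z=16)
fc=np.array([rr(145,231,.016),rr(474,200,.016),rr(490,517,.016)]); 
print('foot',fit2(np.array([[80,80],[80,-80],[-80,-80.]]),fc))
print('carr corners', [rr(*q,.050) for q in [(213,273),(369,259),(172,328),(418,303),(434,497)]])
E
```

```text
eye seats 1.9102581184602248 [ 487.69465348 -241.44017225] [[-0.45119333  0.3031473 ]
 [ 0.20405615  0.02102768]
 [ 0.24713718 -0.32417499]]
[221 128  25  26 513] [232.77387914 140.31189084] [ 523.73540185 -240.41417814   55.55118564] [ 523.81121594 -240.4306303    55.55118564]
[263 194  26  27 576] [275.35243056 207.01215278] [ 456.64894396 -277.72170803   57.67731998] [ 457.45366521 -277.65027113   57.67731998]
[194 201  25  24 469] [205.78678038 212.58422175] [ 455.12756985 -208.04763624   57.87101992] [ 455.18766553 -208.22928267   57.87101992]
(((488.6316833496094, -273.2772216796875), (110.40547180175781, 175.7092742919922), 1.9261279106140137), 10389, np.float64(0.050112020423319574), np.float64(0.0008057597429990676))
(((492.6839599609375, -248.22386169433594), (169.83335876464844, 160.2534942626953), 1.9876046180725098), 5372, np.float64(0.01597574730367641), np.float64(0.0008749838944809112))
foot (np.float64(0.03654850002434873), array([ 487.21112186, -248.28675654]), array([[-1.52120172, -2.85018361],
       [-1.1260094 ,  1.12797085],
       [ 2.64721112,  1.72221276]]))
carr corners [array([ 540.73887772, -206.38121223]), array([ 543.26601977, -274.35445649]), array([ 518.2768126 , -185.74626364]), array([ 523.73574832, -294.78995223]), array([ 434.98173548, -298.85059351])]
```

Carriage centre is about (0.4877, -0.2415) with yaw 1.9°, residuals under 0.5 mm, heights as given. Now the clamp.

apply_moves(series="1 .04 -.49 .02 0 0 11.3;1 .04 -.49 .02 0 0 11.3;1 .04 -.49 .02 0 0 11.3;1 .04 -.49 .02 0 0 11.3;1 .04 -.49 .02 0 0 11.3;1 .04 -.49 .02 0 0 11.3;1 .04 -.49 .02 0 0 11.3;1 .04 -.49 .02 0 0 11.3;1 .04 -.49 .02 0 0 11.3;1 .04 -.49 .02 0 0 11.3;1 .04 -.49 .02 0 0 11.3;1 .04 -.49 .02 0 0 11.3")

```text
time: 3.65
ee_pos: [0.5246, 0.21, 0.1818]
orientation: [-3.141, -0.002, -0.243]
wrist_force: [-0.7, -0.6, 0.2]
gripper_width: 1.004
```

```bash
python3 - <<'E'
from h import *
p=shot('wrist'); s=arm.observe(); print(s['time'],s['ee_pos'],s['orientation'])
W=cloud(p); np.savez('w3.npz',W=W,c=p['color'],M=p['W'],cx=p['cx'],cy=p['cy'],fovy=p['fovy']); cv2.imwrite('pics/w3.png',cv2.resize(p['color'][:270,100:460],None,fx=2.2,fy=2.2,interpolation=cv2.INTER_CUBIC))
h=np.histogram(W[...,2][np.isfinite(W[...,2])],bins=np.arange(-.01,.07,.003)); print(h[0],h[1].round(3))
m=(W[...,2]>.019)&(W[...,2]<.027); m[:,:60]=0;m[230:]=0
print(rectfit(W,(.562,.199),.075,.050,.0595),rectfit(W,(.562,.199),.075,.035,.075))
E
```

```text
3.7 [0.52436402 0.20903238 0.18169719] [-3.14157650e+00 -1.34164858e-03 -2.44358842e-01]
[    0     0  6395 75119 39042  6386  2044  1404  1973  3596  4526  2926
     0     0     3   390    20    16    10    99   128   251  1260   142
   199     0] [-0.01  -0.007 -0.004 -0.001  0.002  0.005  0.008  0.011  0.014  0.017
  0.02   0.023  0.026  0.029  0.032  0.035  0.038  0.041  0.044  0.047
  0.05   0.053  0.056  0.059  0.062  0.065  0.068]
(((577.9082641601562, 198.82867431640625), (35.9316291809082, 72.30247497558594), 76.42658233642578), 1654, np.float64(0.056261785039102605), np.float64(0.0016885990650107278)) (((577.9082641601562, 198.82867431640625), (35.9316291809082, 72.30247497558594), 76.42658233642578), 2515, np.float64(0.05343677269542957), np.float64(0.007997925383057694))
```

View pics/w3.png

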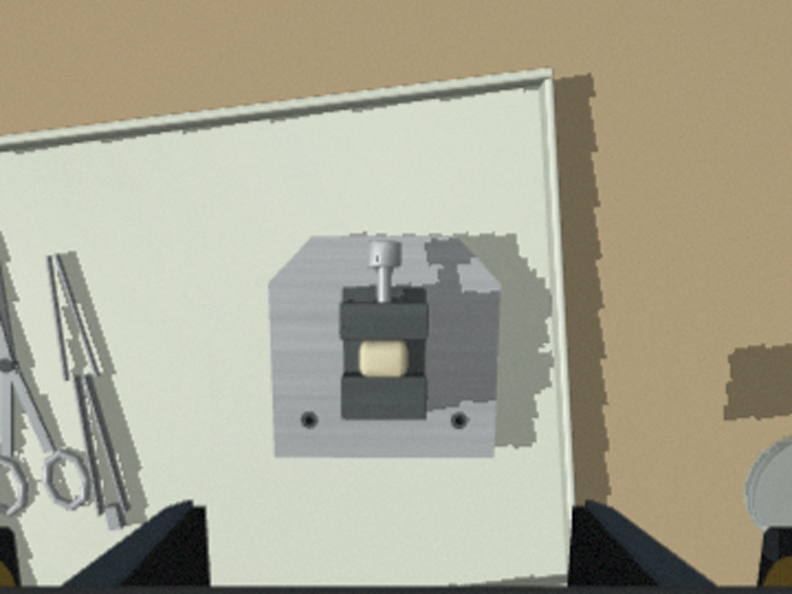

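The clamp is square to the tool in the picture: knob up, rear plate edge at row 457, and room for the fingers on both sides of the vice.

```bash
python3 - <<'E'
from h import *
d=np.load('w3.npz'); M=d['M']; f=210/np.tan(np.radians(d['fovy'])/2); W=d['W']
rr=lambda x,y,z: ray(M,f,d['cx'],d['cy'],x/2.2+100-.27,y/2.2-.27,z)[:2]*1000
B=np.array([rr(*q,.023) for q in [(275,457),(494,457),(313,237),(461,237),(269,287),(500,287)]])
A=np.array([[-50,52],[-50,-52],[50,32],[50,-32],[30,52],[30,-52.]])
th,t,res=fit2(A,B); print(np.degrees(th),t,res.round(1))
# screws symmetric
print('jaw mid', rr(384,321,.057),rr(384,396,.057))
s=arm.observe(); T=Ttool(s); 
tgt=np.array([t[0]/1e3,t[1]/1e3,.004+.041-.019]); print('shift tool',T[:3,:3].T@(tgt-T[:3,3]),'dyaw tool',-(np.degrees(th)-np.degrees(s['orientation'][2])))
E
```

```text
-14.18688226453426 [567.42353733 200.94426575] [[ 0.7 -0.1]
 [ 1.1  0. ]
 [ 0.1 -0. ]
 [ 0.1 -1.3]
 [-1.3  0.5]
 [-0.7  0.9]]
jaw mid [582.19074925 197.62834404] [552.53097388 205.03788811]
shift tool [ 0.0435282  -0.00256722  0.15575577] dyaw tool 0.18615191150418653
```

apply_moves(series="1 .0435 -.0025 .02 0 0 .2;1 .0435 -.0025 .07 0 0 .2;1 .0435 -.0025 .11 0 0 .2;1 .0435 -.0025 .14 0 0 .2;1 .0435 -.0025 .155 0 0 .2;1 .0435 -.0025 .155 0 0 .2;1 .0435 -.0025 .155 0 0 .2")

```text
time: 4.4
ee_pos: [0.5683, 0.2006, 0.028]
orientation: [-3.141, -0.003, -0.248]
wrist_force: [-0.7, -0.9, 1.0]
gripper_width: 0.998
```

apply_moves(series="0.3 0 0 0 0 0 0;0.3 0 0 0 0 0 0;0.3 0 0 0 0 0 0;0.3 0 0 0 0 0 0;0.3 0 0 0 0 0 0;0.3 0 0 0 0 0 0;0.3 0 0 0 0 0 0;0.3 0 0 0 0 0 0;0.3 0 0 0 0 0 0;0.3 0 0 0 0 0 0", newtons=25)

```text
time: 5.4
ee_pos: [0.5684, 0.2007, 0.028]
orientation: [-3.141, -0.003, -0.249]
wrist_force: [1.0, 0.3, -0.4]
gripper_width: 0.395
```

apply_moves(series="0.3 0 0 -.01 0 0 0;0.3 0 0 -.04 0 0 0;0.3 0 0 -.08 0 0 0;0.3 0 0 -.12 0 0 0;0.3 0 0 -.14 0 0 0;0.3 0 0 -.14 0 0 0;0.3 0 0 -.14 0 0 0", newtons=40)

```text
time: 6.1
ee_pos: [0.5674, 0.2005, 0.1674]
orientation: [-3.141, -0.002, -0.249]
wrist_force: [-0.9, 0.0, -6.1]
gripper_width: 0.393
```

```bash
python3 - <<'E'
from h import *
p=shot('wrist'); s=arm.observe(); print(s['time'],s['ee_pos'],s['orientation'],s['wrist_force'],s['moment'],s['gripper_width'])
W=cloud(p); np.savez('w4.npz',W=W,M=p['W']); cv2.imwrite('pics/w4.png',cv2.resize(p['color'][100:400,100:460],None,fx=2,fy=2))
Rm,t=Ttool(s)[:3,:3],np.array(s['ee_pos'])
# plate front top surface plane in tool frame
P=(W-t)@Rm
m=(P[...,0]>.005)&(P[...,0]<.06)&(abs(P[...,1])<.055)&(abs(P[...,2]+.005)<.012)
Q=P[m]; print(m.sum(),Q.min(0),Q.max(0))
a=np.c_[Q[:,:2],np.ones(len(Q))]
for _ in range(5):
    k,*_r=np.linalg.lstsq(a,Q[:,2],rcond=None); r=abs(Q[:,2]-a@k); g=r<max(.0015,0); a,Q=a[g],Q[g]
print(len(Q),'slopes deg',np.degrees(k[:2]),'z',k[2])
E
```

```text
6.15 [0.56692978 0.20031623 0.16658633] [ 3.14122982e+00 -7.27179191e-04 -2.48528980e-01] [-0.81374353  0.38842874 -6.42425317] [-0.00876584  0.07081849  0.0620162 ] 0.3927054858581265
10178 [ 0.00502682 -0.05261933 -0.01695756] [0.05044254 0.05214329 0.00697618]
3797 slopes deg [3.03273023 0.06676819] z 0.002027253763177218
```

View pics/w4.png

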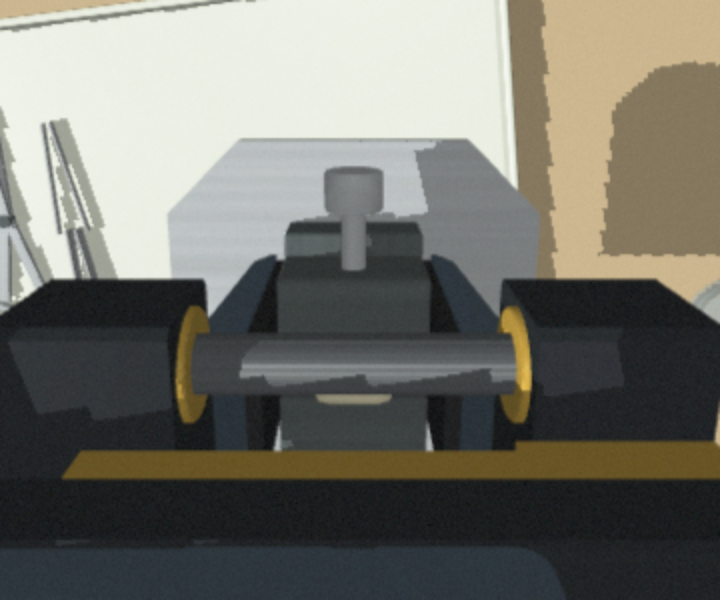

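The clamp is held. Its front edge is at crop row 140, centred between the fingers. The plane fit suggests it may droop at the front, so I'll check that against the tray floor in the same picture.

```bash
cat >> h.py <<'E'
def plane(Q,tol=.0015):
    a=np.c_[Q[:,:2],np.ones(len(Q))]
    k=np.array([0,0,np.median(Q[:,2])])
    for t in (.006,.004,.003,tol,tol,tol):
        g=abs(Q[:,2]-a@k)<t; k=np.linalg.lstsq(a[g],Q[g,2],rcond=None)[0]
    return k,g.sum(),Q[g]
E
python3 - <<'E'
from h import *
s=arm.observe(); Rm,t=Ttool(s)[:3,:3],np.array(s['ee_pos'])
d=np.load('w4.npz');P=(d['W']-t)@Rm
for nm,m in [('left/right of vice',(abs(P[...,1])>.032)&(abs(P[...,1])<.05)&(P[...,0]>.0)&(P[...,0]<.045)),
  ('front',(abs(P[...,1])>.012)&(abs(P[...,1])<.045)&(P[...,0]>.03)&(P[...,0]<.05))]:
    Q=P[m&(abs(P[...,2]-.002)<.008)]; k,n,Q=plane(Q); print(nm,n,np.degrees(k[:2]),k[2],Q.min(0),Q.max(0))
f=P[(P[...,0]>.07)&(P[...,0]<.2)&(abs(P[...,1])<.05)&(abs(P[...,2]-.163)<.008)]; k,n,_=plane(f,.003); print('floor',n,np.degrees(k[:2]),k[2])
E
```

```text
left/right of vice 3516 [0.19125526 0.05936703] 0.004315994079481139 [ 2.10913569e-05 -4.99844998e-02  2.84879706e-03] [0.04499907 0.04996185 0.00593104]
front 3726 [0.06926378 0.06223918] 0.004361562225816728 [ 0.03000039 -0.04492082  0.00286897] [0.04999797 0.04495316 0.00593728]
floor 13108 [ 2.58464253 -0.18234707] 0.1592938921140734
```

The plate is level in the tool (0.1°), with its top 4.3 mm below the TCP, as expected. Carry it to above the carriage.

apply_moves(series="0.3 .002 .025 0 0 0 -1;0.3 .005 .065 0 0 0 -3;0.3 .008 .11 0 0 0 -5;0.3 .011 .155 0 0 0 -7;0.3 .014 .2 0 0 0 -9;0.3 .018 .245 0 0 0 -11;0.3 .021 .29 0 0 0 -12;0.3 .024 .335 0 0 0 -13;0.3 .028 .38 0 0 0 -15;0.3 .03 .42 0 0 0 -16;0.3 .032 .4475 0 0 0 -16.1;0.3 .032 .4475 0 0 0 -16.1")

```text
time: 7.35
ee_pos: [0.4865, -0.2436, 0.165]
orientation: [-3.141, 0.002, 0.03]
wrist_force: [1.0, 0.9, -6.0]
gripper_width: 0.389
```

```bash
cat > st.py <<'E'
from h import *
s=arm.observe(); T=Ttool(s); 
print(s['time'],(s['ee_pos']*1000).round(2),np.degrees(s['orientation']).round(2),'F',s['wrist_force'].round(1),'M',s['moment'].round(2),s['gripper_width'].round(3))
g=np.array([.4879,-.2415,.079]); print('to home, tool mm',(T[:3,:3].T@(g-T[:3,3])*1000).round(2),'dyaw',(-(1.92-np.degrees(s['orientation'][2]))).round(2))
E
python3 st.py
```

```text
Traceback (most recent call last):
  File "st.py", line 3, in <module>
    print(s['time'],(s['ee_pos']*1000).round(2),np.degrees(s['orientation']).round(2),'F',s['wrist_force'].round(1),'M',s['moment'].round(2),s['gripper_width'].round(3))
                                                                                                                                             ^^^^^^^^^^^^^^^^^^^^^^^^
AttributeError: 'float' object has no attribute 'round'
```

apply_moves(series="0.3 .0015 -.002 .03 0 0 -.2;0.3 .0015 -.002 .05 0 0 -.2;0.3 .0015 -.002 .065 0 0 -.2;0.3 .0015 -.002 .07 0 0 -.2;0.3 .0015 -.002 .07 0 0 -.2;0.3 .0015 -.002 .07 0 0 -.2")

```text
time: 7.95
ee_pos: [0.4882, -0.2416, 0.0956]
orientation: [-3.142, 0.001, 0.033]
wrist_force: [0.1, 0.1, -5.8]
gripper_width: 0.392
```

```bash
sed -i "s/s\['gripper_width'\].round(3)/round(s['gripper_width'],3)/" st.py; python3 st.py; python3 st.py; python3 - <<'E'
from h import *
p=shot('wrist'); a=p['color'][60:300,100:460]
q=shot('scene'); W=cloud(q); 
cv2.imwrite('pics/w5.png',np.hstack([cv2.resize(a,None,fx=1.2,fy=1.2),cv2.resize(q['color'][150:270,50:230],(360,288))]))
E
```

```text
7.95 [ 488.24 -241.64   95.55] [-1.80e+02  6.00e-02  1.91e+00] F [ 0.1  0.1 -5.8] M [ 0.   -0.04 -0.03] 0.392
to home, tool mm [-0.32 -0.15 16.55] dyaw -0.01
7.95 [ 488.24 -241.64   95.55] [-1.80e+02  6.00e-02  1.91e+00] F [ 0.1  0.1 -5.8] M [ 0.   -0.04 -0.03] 0.392
to home, tool mm [-0.32 -0.15 16.55] dyaw -0.01
```

View pics/w5.png

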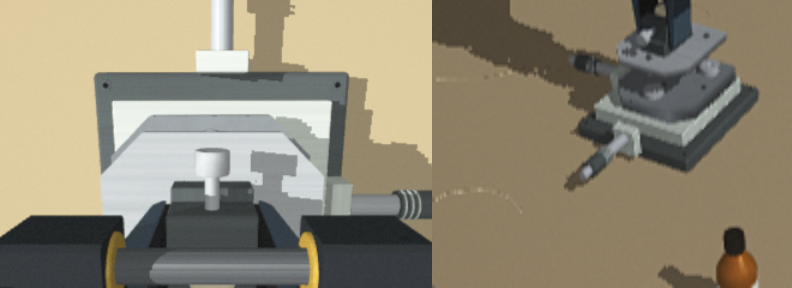

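The clamp is square above the carriage, and its clipped end matches the carriage's. Go down to just above the rims, then creep.

apply_moves(series="0.3 -.0003 0 .005 0 0 0;0.3 -.0003 0 .01 0 0 0;0.3 -.0003 0 .012 0 0 0;0.3 -.0003 0 .013 0 0 0;0.3 -.0003 0 .014 0 0 0;0.3 -.0003 0 .014 0 0 0")

```text
time: 8.65
ee_pos: [0.488, -0.2418, 0.0818]
orientation: [3.141, 0.001, 0.033]
wrist_force: [-0.1, 0.0, -6.5]
gripper_width: 0.393
```

```bash
python3 st.py
```

```text
8.65 [ 488.   -241.81   81.78] [1.7999e+02 3.0000e-02 1.9000e+00] F [-0.1  0.  -6.5] M [ 0.02 -0.09 -0.01] 0.393
to home, tool mm [-0.09 -0.32  2.78] dyaw -0.02
```

apply_moves(series="0.3 0 0 .0005 0 0 0;0.3 0 0 .001 0 0 0;0.3 0 0 .001 0 0 0")

```text
time: 8.95
ee_pos: [0.488, -0.2418, 0.0808]
orientation: [3.141, 0.001, 0.033]
wrist_force: [0.3, 0.6, -5.1]
gripper_width: 0.393
```

```bash
python3 st.py
```

```text
8.95 [ 488.01 -241.8    80.76] [1.7999e+02 3.0000e-02 1.9000e+00] F [ 0.3  0.6 -5.1] M [0.06 0.04 0.08] 0.393
to home, tool mm [-0.1  -0.31  1.76] dyaw -0.02
```

apply_moves(series="0.3 0 0 .0003 0 0 0;0.3 0 0 .0006 0 0 0;0.3 0 0 .0006 0 0 0")

```text
time: 9.25
ee_pos: [0.488, -0.2418, 0.0802]
orientation: [3.141, 0.001, 0.033]
wrist_force: [0.2, 0.1, -4.7]
gripper_width: 0.395
```

apply_moves(series="0.3 0 0 .0003 0 0 0;0.3 0 0 .0006 0 0 0;0.3 0 0 .0006 0 0 0")

```text
time: 9.55
ee_pos: [0.4881, -0.2417, 0.0797]
orientation: [3.142, 0.001, 0.033]
wrist_force: [-0.9, 2.0, 0.5]
gripper_width: 0.392
```

```bash
python3 st.py
```

```text
9.55 [ 488.06 -241.73   79.69] [1.8e+02 4.0e-02 1.9e+00] F [-0.9  2.   0.5] M [ 0.61  0.29 -0.04] 0.392
to home, tool mm [-0.15 -0.23  0.69] dyaw -0.02
```

Contact came below rim height, so the balls are inside the cone and groove. The cone pushes toward +y and slightly -x, so I'll follow it and go down gently.

apply_moves(series="0.3 -.0002 -.0004 0 0 0 0;0.3 -.0003 -.0007 0 0 0 0;0.3 -.0003 -.0007 .0003 0 0 0;0.3 -.0003 -.0007 .0003 0 0 0")

```text
time: 9.95
ee_pos: [0.4879, -0.2411, 0.0795]
orientation: [3.141, 0.0, 0.033]
wrist_force: [-0.4, 0.4, -0.2]
gripper_width: 0.389
```

```bash
python3 st.py
```

```text
9.95 [ 487.89 -241.12   79.55] [1.7999e+02 2.0000e-02 1.9000e+00] F [-0.4  0.4 -0.2] M [0.08 0.02 0.02] 0.389
to home, tool mm [-0.    0.38  0.55] dyaw -0.02
```

apply_moves(series="0.3 0 0 .0002 0 0 0;0.3 0 0 .0004 0 0 0;0.3 0 0 .0004 0 0 0")

```text
time: 10.25
ee_pos: [0.488, -0.2412, 0.0794]
orientation: [3.141, 0.0, 0.033]
wrist_force: [-3.2, 2.0, 5.4]
gripper_width: 0.389
```

```bash
python3 st.py
```

```text
10.25 [ 487.96 -241.16   79.41] [1.7999e+02 2.0000e-02 1.9000e+00] F [-3.2  2.   5.4] M [0.48 0.47 0.04] 0.389
to home, tool mm [-0.08  0.34  0.41] dyaw -0.02
```

apply_moves(series="0.3 -.0003 -.0002 0 0 0 0;0.3 -.0006 -.0004 0 0 0 0;0.3 -.0006 -.0004 .0003 0 0 0;0.3 -.0006 -.0004 .0003 0 0 0")

```text
time: 10.65
ee_pos: [0.4878, -0.241, 0.0794]
orientation: [3.141, -0.001, 0.033]
wrist_force: [1.5, 0.1, 3.9]
gripper_width: 0.39
```

```bash
python3 st.py
```

```text
10.65 [ 487.82 -241.05   79.44] [ 1.7996e+02 -3.0000e-02  1.9000e+00] F [1.5 0.1 3.9] M [-0.   -0.22  0.05] 0.39
to home, tool mm [0.06 0.46 0.44] dyaw -0.02
```

Forces are balanced, with all three feet carrying load at the home height. Loosen the grip, then open.

apply_moves(series="0.3 0 0 0 0 0 0;0.3 0 0 0 0 0 0;0.3 0 0 0 0 0 0", newtons=3)

```text
time: 10.95
ee_pos: [0.4878, -0.241, 0.0794]
orientation: [3.141, -0.0, 0.033]
wrist_force: [-0.1, -0.2, 3.1]
gripper_width: 0.396
```

```bash
python3 st.py
```

```text
10.95 [ 487.82 -241.02   79.41] [ 1.7996e+02 -3.0000e-02  1.9000e+00] F [-0.1 -0.2  3.1] M [ 0.14 -0.11 -0.02] 0.396
to home, tool mm [0.06 0.48 0.42] dyaw -0.02
```

apply_moves(series="0.5 0 0 0 0 0 0;0.55 0 0 0 0 0 0;0.7 0 0 0 0 0 0;1 0 0 0 0 0 0;1 0 0 0 0 0 0;1 0 0 0 0 0 0")

```text
time: 11.55
ee_pos: [0.4878, -0.241, 0.0794]
orientation: [3.141, -0.0, 0.033]
wrist_force: [0.2, -0.8, 0.2]
gripper_width: 0.876
```

```bash
python3 st.py
```

```text
11.55 [ 487.78 -241.01   79.39] [ 1.7996e+02 -3.0000e-02  1.9000e+00] F [ 0.2 -0.8  0.2] M [ 0.01 -0.   -0.04] 0.876
to home, tool mm [0.1  0.49 0.4 ] dyaw -0.02
```

apply_moves(series="1 0 0 -.01 0 0 0;1 0 0 -.04 0 0 0;1 0 0 -.08 0 0 0;1 0 0 -.12 0 0 0;1 -.03 0 -.15 0 0 0;1 -.045 .03 -.15 0 0 0;1 -.045 .03 -.15 0 0 0;1 -.045 .03 -.15 0 0 0")

```text
time: 12.35
ee_pos: [0.4436, -0.2726, 0.23]
orientation: [3.141, -0.001, 0.032]
wrist_force: [0.9, -0.2, -0.1]
gripper_width: 1.0
```

```bash
python3 st.py; python3 - <<'E'
from h import *
p=shot('wrist'); W=cloud(p); M=p['W']
np.savez('w6.npz',W=W,M=M,cx=p['cx'],cy=p['cy'],fovy=p['fovy'],c=p['color'])
cv2.imwrite('pics/w6.png',cv2.resize(p['color'][:270,100:460],None,fx=2.2,fy=2.2,interpolation=cv2.INTER_CUBIC))
c=np.array([.4877,-.2415]); a=np.radians(1.92); Q=np.array([[np.cos(a),-np.sin(a)],[np.sin(a),np.cos(a)]])
P=W.copy(); P[...,:2]=(W[...,:2]-c)@Q
m=(abs(P[...,2]-.0745)<.006)&(abs(P[...,0])<.05)&(abs(P[...,1])<.052)&~((abs(P[...,1])<.022)&(P[...,0]>-.03))
k,n,g=plane(P[m]); print(n,'slopes',np.degrees(k[:2]),'z0',k[2]*1000,g.min(0),g.max(0))
for x,y in [(-32,35),(-32,-35),(36,0)]:
    q=P[m&(np.hypot(P[...,0]*1e3-x,P[...,1]*1e3-y)<12)]; print(x,y,len(q),np.median(q[:,2])*1000 if len(q) else None)
m=(abs(P[...,2]-.016)<.004)&(abs(P[...,0])<.1)&(abs(P[...,1])<.1)
k,n,g=plane(P[m],.002);print('foot plate',n,np.degrees(k[:2]),k[2]*1000)
m=(abs(P[...,2]-.0745)<.004)&(abs(P[...,0])<.08)&(abs(P[...,1])<.08);print(cv2.minAreaRect((P[m][:,:2]*1000).astype(np.float32)))
E
```

```text
12.35 [ 443.56 -272.61  229.97] [ 1.7995e+02 -6.0000e-02  1.8200e+00] F [ 0.9 -0.2 -0.1] M [0.01 0.01 0.04] 1.0
to home, tool mm [ 45.16 -29.82 150.98] dyaw -0.1
6107 slopes [-0.16571875  0.02367358] z0 74.29571155734985 [-0.04971509 -0.05198507  0.07268682] [0.04995536 0.05188516 0.0759388 ]
-32 35 428 74.4811771258968
-32 -35 428 74.39689471398044
36 0 0 None
foot plate 4781 [-0.00862608 -0.02288669] 15.98828620307725
((0.10196685791015625, -0.17736434936523438), (104.26631927490234, 99.7176742553711), 89.8576431274414)
```

View pics/w6.png

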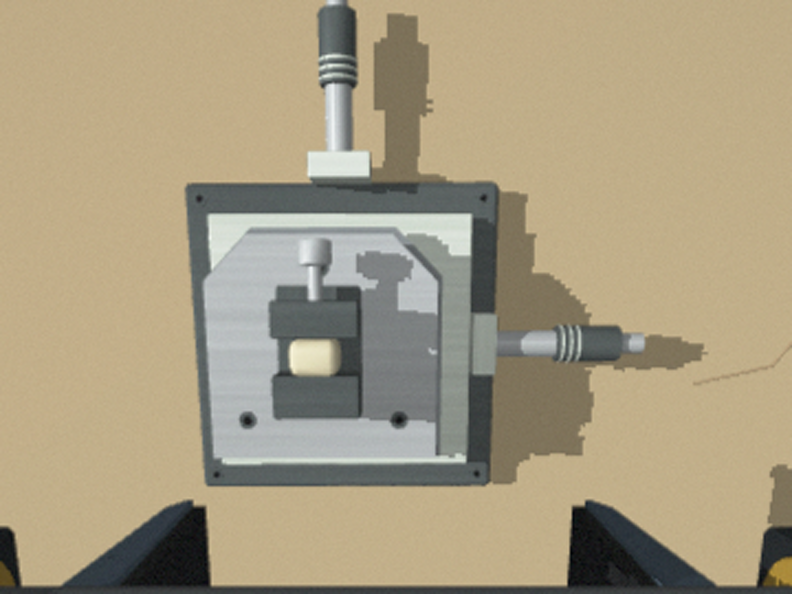

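```bash
python3 -c "
from bench import arm
print(arm.sign_off())"
```

```text
the job is handed in; nothing more can be done
None
```

The specimen clamp is back on the stage, clipped end to clipped end, and has been let go. I handed the job in at about 12.4 s; sign-off gives no verdict.

I measured the clamp and the carriage with the wrist camera and gripped the vice along y. I lowered the clamp in small steps, following the forces at the seats until they balanced, then loosened the grip, opened and backed off.

Last checks, from the wrist camera after letting go:
- **Height:** the plate top is at 74.4–74.5 mm over the cone and groove feet; fully home is 74.5 mm.
- **Level:** the plate is level within 0.17° (0.2 mm between front and rear feet), which I take as camera noise.
- **Position:** it is centred within 0.2 mm of the measured carriage centre, with the yaw matching within about 0.15°.
- **Contact:** the wrist force after backing off was within 1 N, so the arm is clear of it.

**Not checked directly:**
- The flat foot's height was not read on its own because the vice masks that spot. It follows only from the plane fit, which puts the plate there about 0.3 mm below home height.
- I did not photograph the bottle, dish, forceps and scissors again at the end. The arm's path kept clear of them, and the forces showed no unexpected contact.

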